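# Set the side guide of a copying cradle against a notebook

## Task

The notebook lies loose in the copying cradle on the table. Take the release bar of the side guide, hold it up and slide the guide towards the notebook until the guide's sprung plate pushes the notebook square and fully home against the fixed fence and presses it lightly, with the plate pushed part of the way in on its springs and not bottomed out; then let go of the bar so that it drops fully into the nearest notch and the guide stays there. If the bar comes to rest on top between two notches, ease the guide along by its fixed fin until the bar drops in; press gently throughout, never force the guide against a caught bar, and leave the things around alone.

Things in the scene. Friction and masses are not known exactly. Their poses are not given: they have to be found in the camera images.
- cradle: Fixed copying cradle: grey deck 250 x 420 x 12 mm, long side along its y axis. Origin on the table under the deck (deck spans x -130 to 120, y -210 to 210 mm), +z up, +y towards the fixed fence. A straight channel with a notched steel strip runs along y at x = -95 mm.
- strip_mid (a point): Middle of the channel, at the height of the notched strip's top (26 mm over the table); it runs 102 mm to either side along the cradle's y. Notches across it: pitch 12 mm, 6 mm wide with 6 mm lands between, 8 mm deep. The strip is set anew along the channel each time by up to 6 mm either way, so where the notches lie is not known beforehand.
- fence_face (a point): Centre of the face of the fixed aluminium fence (170 mm wide, 12 mm thick, top 42 mm above the table) at cradle x = 25, y = 190 mm; the face looks to the cradle's -y.
- guide: Aluminium side guide; slides on the channel along the cradle's y only (origin at cradle y = -175 to -45 mm), friction about 6 N: it stays where left. Axes as the cradle's. Origin on the channel's line, under the release bar, at table height. Bridge 60 mm long in y, top 43 mm above the table; a beam along x at y = 17 to 27 mm carries the sprung plate; a fixed fin stands at x = 55, y = 0 mm.
- fin_top (a point): Middle of the top of the fixed fin of the guide: a plain upright aluminium tab, 34 mm along x, 10 mm thick along y, 44 mm tall, its top 87 mm above the table. Pinch it from above, fingers closing along y, to ease the guide along while the bar is free to drop.
- bar_grip (a point): Centre of the black grip bar of the release bar: 50 mm along x, 14 mm wide along y, 14 mm high; its centre is 80 mm above the table when the bar is fully down. It stands on a stem on the guide; there is 30 mm of free space under the bar's centre. Pinch from above, fingers closing along y; it can only rise and fall on the guide.
- release_bar (a joint): Height of the release bar on the guide in m: 0 = fully down with its pawl in a notch; about 0.0075 = pawl resting on a land between notches (guide not caught); above 0.0085 = clear of the notches, 0.016 = upper stop. A spring pulls it down with 6 N at the bottom to 8.5 N at the top.
- pawl: The steel catch at the foot of the release bar, 16 x 4.5 x 10 mm (4.5 mm along y, rounded foot), moving with it; it drops into the notches. Origin coincides with the guide's origin when the bar is down, and rises with the bar.
- pressure_plate (a joint): How far the sprung plate on the guide is pushed in, in m: 0 = free (its face is then 55 mm towards +y of the guide's origin), 0.020 = bottomed out. Springs: 0.6 N at the start plus 0.3 N per mm. Plate 156 mm along x, 14.5 to 32.5 mm above the table.
- notebook: Loose black notebook lying flat on the deck, 210 x 153 x 16 mm, about 0.25 kg. Origin at the centre of its underside; its x axis is its long side and lies along the cradle's y (pointing to -y), 104 mm from the origin to the edges that meet fence and plate. At first it lies 10 to 30 mm short of the fence and slightly askew.
- mug: White mug, 97 mm tall, a bystander.
- tape: Roll of brown tape, 96 mm across, a bystander.
- apple: Apple, 70 mm, a bystander.
- eraser: Small eraser, 42 mm long, a bystander.

How it is judged (in metres and radians):
On the way, in this order (a step that is already met when the one before it is completed fails the run):
1. the release bar is held up clear of the notches (value of joint release_bar above 0.0088 m), for 0.1 s.
2. the notebook has been pushed square and home against the fence by the sprung plate (y of notebook in the frame of cradle above 0.083 m and angle between the x axis of notebook and the y axis of cradle, either way round below 0.035 rad and contact force between guide and notebook above 0.5 N), for 0.1 s.
At the end, for the whole second after the job is handed in: The release bar is down in a notch (within 2.5 mm of fully down); the sprung plate touches the notebook and is pushed in between 0.7 and 18.5 mm; the notebook lies flat, within 3 mm of the fence and square to it within 2 degrees; everything is at rest (value of joint release_bar below 0.0025 m and value of joint pressure_plate between 0.0007 and 0.0185 m and contact force between guide and notebook above 0.3 N and y of notebook in the frame of cradle above 0.083 m and angle between the x axis of notebook and the y axis of cradle, either way round below 0.035 rad and angle between notebook's own z axis and vertical below 0.05 rad and linear speed of each of guide, notebook below 0.01 m/s).
It fails at once if the notebook is pressed by the guide with more than 15 N (contact force between guide and notebook above 15 N).
It fails at once if the guide is forced against the caught bar (more than 25 N between pawl and notched strip) (contact force between pawl and cradle above 25 N).
It fails at once if a bystander (mug, tape, apple or eraser) is moved by more than 30 mm (distance of any of mug, tape, apple, eraser from where it was at the start of the episode above 0.03 m).
It also fails if it takes over 56 s, if anything falls off the work surface, if the arm or the gripper's body presses on something with over 40 N, if the wrist force passes 120 N, or if a joint passes its speed limit or range.

## Robot

A 6-joint arm with a two-finger parallel gripper is mounted at the origin on a cart in front of the work surface, level with it; the furniture and walls round the work are solid. World frame = base frame: x ahead of the robot, y to its left, z up, the work surface at z = 0. Lengths are in mm, angles in rad, forces in N, time in s.
With the tool pointing down it reaches from about 350 to 875 mm from the base axis. Payload 4.2 kg.
Tool frame: the origin (TCP) lies midway between the tips of the shut fingers; the grasp point (between the pads) lies 19 mm behind it; z points along the fingers, y is the direction in which the jaws open and shut (so a half turn about z gives the same grasp; the last joint's range is limited). The gripper opens to 85 mm and grips with 20 to 120 N. Pads are 22 mm wide; open, the fingers measure 114 mm over their backs; the gripper's body (76 mm by 85 mm) begins 54 mm behind the grasp point. The pads swing forward as they close: fully open they stand 13 mm farther back than shut.
Start: joints at [-0.967, 0.385, 0.008, 0, -1.194, -0.259], TCP at [211.27, -588.187, 231.312] pointing down, gripper open.
Joint ranges: [-3.14, 3.14], [-1.21, 2.06], [-1.07, 1.41], [-3.16, 2.05], [-2.99, -0.16], [-3.1, 3.1]. Speed limits (rad/s): [2.79, 2.79, 3.14, 3.14, 3.14, 3.14].

## Interface

Orientations are given as a unit quaternion [x, y, z, w].
In Python, from bench import arm gives the robot as it stands.
- The arm moves only by the tool servo_tool, never from a script. Its argument "rows" is a list of rows, each an object of numbers: "fingers": the finger opening in cm, from 0 to 8.54; "x", "y", "z": the shift along the tool's x, y, z in cm; "turn": the turn about the tool's z in degrees. A call has 1 to 10 rows; each row shifts and turns the commanded pose from where the row before left it, along the tool's axes as they then stand; what a row does not reach is not made up. A row lasts 1/12 s, in which the tool goes at most 41.7 mm and 7.16 degrees, less where a joint would pass 70% of its speed; a pose out of reach is approached as far as the arm can. A call is refused whole if a number of a shift passes 4.17 or a number of a turn 7.16, either way. A call with a gripper value outside its range is refused whole. The fingers move at their own pace and stop on an object; the grip force is fixed at half the most. Time passes only in rows, so rows that do not move let the fingers close. It gives the time, the measured TCP pose, the force and the opening at its end, in the units of the state.
- arm.read_state(): the state, without advancing time (a new reading comes with each control period).
- arm.get_image(name): name is "scene" or "side" or "wrist"; returns (picture, depth): 400x640x3 uint8, red, green, blue; 400x640 float32, mm along the optical axis (not along the pixel's ray), 0 where there is no reading.
- arm.camera_model(name): a dict with "fx", "fy", "cx", "cy" (pixels), "pose" (4x4, takes a point from camera to world coordinates). Camera axes: x right, y down, z forward; pixel columns grow to the right and rows downward; lengths in mm; the calibration is good to about 2 mm. The wrist camera is an equidistant fisheye: a pixel r from the principal point sees the ray r / f radians off the axis. A picture is of the moment at which its call begins: read the wrist's pose just before it. camera_model takes no time and is no camera call; for the wrist camera it gives the pose at the moment of the call.
- arm.job_done(): hands the job in, once; it reports no verdict.
The state is a dict: "clock": time; "joints": joint angles; "joint_vel": joint speeds; "joint_efforts": joint torques, N m; "position": TCP position; "ee_rot": TCP orientation; "contact_force": force on the tool from outside, world axes, zero at the start; "wrist_torque": the same for the moment, N m; "gripper_width": finger opening in mm.
Only numpy, scipy, OpenCV 4.12 (cv2) and the standard library are available. Lean on these libraries where they do the work, as an engineer would, in place of code of your own. Each camera call takes 0.05 s, during which the arm holds its last target.

## Working session

There is one attempt and no reset: what is moved stays moved. The work goes in short steps, Python scripts to look and compute and a tool call to move; the robot and the scene stay as the last step left them, time stands still between calls to the robot, and variables do not carry over. Pictures are saved under pics/ and viewed, and the job is handed in when it is done.

Besides the shell and the picture viewer there is one more tool, called after "Request:" as name(argument=value, ...), one argument or row to a line, values as JSON. servo_tool: Moves the arm, as the interface text tells. Its arguments: {"type":"object","properties":{"rows":{"type":"array","items":{"type":"object","properties":{"fingers":{"type":"number"},"x":{"type":"number"},"y":{"type":"number"},"z":{"type":"number"},"turn":{"type":"number"}}}}},"required":["rows"]}

```bash
mkdir -p pics
cat > h.py <<'E'
import numpy as np,cv2
from bench import arm
def save(n,f):
    im,d=arm.get_image(n); cv2.imwrite(f'pics/{f}.png',im[:,:,::-1]); np.save(f'pics/{f}.npy',d); return im,d
def back(m,u,v,d):
    p=np.array([(u-m['cx'])/m['fx']*d,(v-m['cy'])/m['fy']*d,d,1]); return (np.array(m['pose'])@p)[:3]
def plane(m,u,v,z):
    T=np.array(m['pose']); r=T[:3,:3]@np.array([(u-m['cx'])/m['fx'],(v-m['cy'])/m['fy'],1]); o=T[:3,3]
    return o+r*(z-o[2])/r[2]
E
python3 - <<'E'
from h import *
for n in ('scene','side'):
    save(n,n+'0'); m=arm.camera_model(n); print(n,m)
s=arm.read_state(); print(s['clock'],s['position'],s['ee_rot'],s['gripper_width'])
E
```

```text
scene {'fx': 446.6912051976354, 'fy': 446.6912051976354, 'cx': 323.3644151926765, 'cy': 201.77172306779474, 'pose': array([[-7.52998631e-01, -4.48314859e-01,  4.81670893e-01,
        -1.14749088e+02],
       [-6.58021763e-01,  5.13745573e-01, -5.50520522e-01,
         8.14216807e+02],
       [-6.49758906e-04, -7.31491130e-01, -6.81850647e-01,
         9.95010709e+02],
       [ 0.00000000e+00,  0.00000000e+00,  0.00000000e+00,
         1.00000000e+00]])}
side {'fx': 360.8239263562805, 'fy': 360.8239263562805, 'cx': 323.08092781698593, 'cy': 195.27994766976207, 'pose': array([[ 8.73738241e-01, -2.43327051e-01,  4.21157254e-01,
        -1.71867139e+01],
       [-4.85882713e-01, -3.96853785e-01,  7.78732986e-01,
        -9.95235770e+02],
       [-2.23489507e-02, -8.85041818e-01, -4.64974735e-01,
         7.00443502e+02],
       [ 0.00000000e+00,  0.00000000e+00,  0.00000000e+00,
         1.00000000e+00]])}
0.1 [ 211.08990815 -587.70840157  230.34148275] [-1.71484524e-01  9.85186317e-01  9.60061664e-04 -2.38138712e-04] 85.58568634853839
```

View pics/scene0.png

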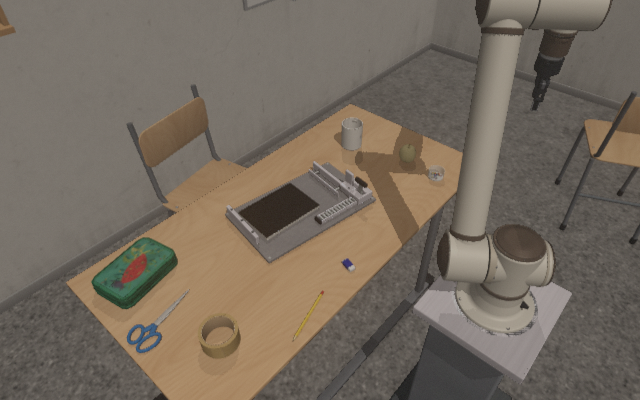

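View pics/side0.png

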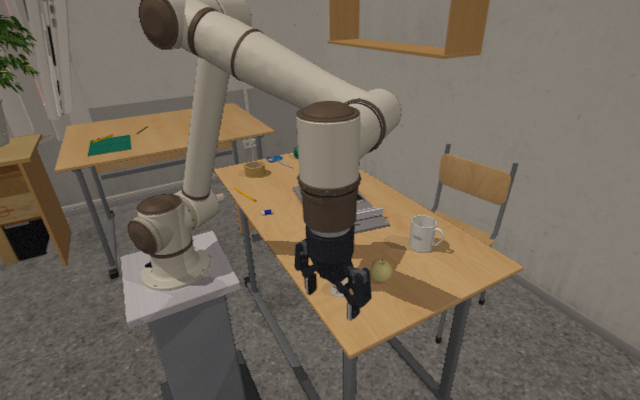

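Run:
```python
import cv2
im=cv2.imread('pics/scene0.png')[150:270,215:385]
cv2.imwrite('pics/crop0.png',cv2.resize(im,None,fx=4.7,fy=4.7,interpolation=cv2.INTER_CUBIC))
```

```text
(no output)
```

View pics/crop0.png

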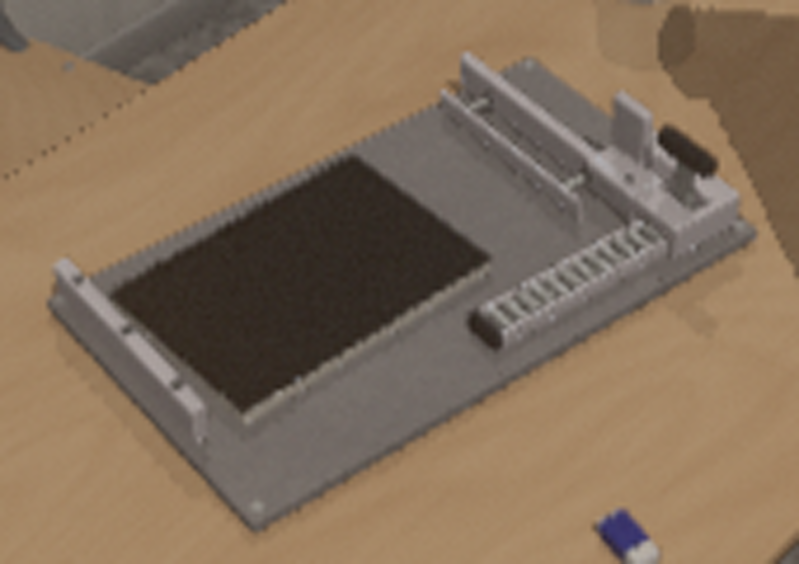

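Run:
```python
from h import *
m=arm.camera_model('scene'); d=np.load('pics/scene0.npy')
def f(u,v,z): 
    u=u/4.7+215;v=v/4.7+150
    return plane(m,u-.4,v-.4,z)
P={k:f(*a) for k,a in dict(A=(255,518,12),B=(51,300,12),C=(754,234,12),D=(525,60,12),bar=(688,142,87),fin=(630,97,87),fenceL=(66,265,42),fenceR=(200,410,42),nbA=(245,415,28),nbB=(108,295,28),nbC=(490,258,28),nbD=(352,155,28)).items()}
for k,p in P.items(): print(k,p.round(1))
print('y dirs',[np.degrees(np.arctan2(*(P[a]-P[b])[[1,0]])) for a,b in ('AC','BD')],[np.linalg.norm(P[a]-P[b]) for a,b in ('AC','BD','AB','CD')])
print('x dirs',[np.degrees(np.arctan2(*(P[b]-P[a])[[1,0]])) for a,b in ('AB','CD')], [np.degrees(np.arctan2(*(P[b]-P[a])[[1,0]])) for a,b in (('nbC','nbA'),('nbD','nbB'))])
hsv=None
u,v=int(688/4.7+215),int(142/4.7+150)
print(back(m,u,v,d[v,u]))
```

```text
A [537.3 303.7  12. ]
B [776.  263.1  12. ]
C [460.8 -98.3  12. ]
D [ 707.3 -141.5   12. ]
bar [504.2 -73.1  87. ]
fin [563.4 -84.8  87. ]
fenceL [767.  252.1  42. ]
fenceR [604.8 282.2  42. ]
nbA [591.2 258.8  28. ]
nbB [736.9 244.4  28. ]
nbC [570.8  52.3  28. ]
nbD [715.  37.  28.]
y dirs [np.float64(79.21783899215343), np.float64(80.36888591350643)] [np.float64(409.1280040435914), np.float64(410.38957085831373), np.float64(242.08062670467893), np.float64(250.30300841517803)]
x dirs [np.float64(-9.636605207108595), np.float64(-9.94410401830673)] [np.float64(84.36249320984342), np.float64(83.97064940176948)]
[503.51145115 -72.26902447  87.0989595 ]
```

Request:
servo_tool(
  rows=[
    {"turn":6,"fingers":8.5},
    {"turn":6},
    {"turn":6},
    {"turn":6},
    {"turn":6},
    {"x":-1.2,"y":3.4},
    {"x":-1.2,"y":3.4},
    {"x":-1.2,"y":3.4},
    {"x":-1.2,"y":3.4},
    {"x":-1.2,"y":3.4},
  ],
)

```text
invalid input at $.rows[0]: expected keys fingers, x, y, z, turn
```

Request:
servo_tool(
  rows=[
    {"x":-1.2,"y":3.4},
    {"x":-1.2,"y":3.4},
    {"x":-1.2,"y":3.4},
    {"x":-1.2,"y":3.4},
    {"x":-1.2,"y":3.4},
    {"x":-1.2,"y":3.4},
    {"x":-1.2,"y":3.4},
    {"x":-1.2,"y":3.4},
    {"x":-1.2,"y":3.4},
    {},
  ],
)

```text
invalid input at $.rows[0]: expected keys fingers, x, y, z, turn
```

Run:
```python
from h import *
from scipy.spatial.transform import Rotation as R
s=arm.read_state(); print(s['clock'],s['position'],s['gripper_width'],s['contact_force'])
print(R.from_quat(s['ee_rot']).as_matrix().round(3))
m=arm.camera_model('wrist'); print(m)
im,d=save('wrist','w1'); np.save('pics/w1pose.npy',m['pose'])
im,d=save('scene','scene1')
```

```text
0.1 [ 211.08990815 -587.70840157  230.34148275] 85.58568634853839 [ 0.06758054  0.14177272 -0.76158798]
[[-0.941 -0.338 -0.001]
 [-0.338  0.941  0.002]
 [ 0.     0.002 -1.   ]]
{'fx': 309.70691628693146, 'fy': 309.70691628693146, 'cx': 322.8512184463068, 'cy': 199.15710466657154, 'pose': array([[-3.37427267e-01,  9.00800755e-01,  2.73314542e-01,
         1.41419347e+02],
       [ 9.41346436e-01,  3.21928089e-01,  1.01139478e-01,
        -6.12936582e+02],
       [ 3.11888961e-03,  2.91410887e-01, -9.56592895e-01,
         3.72687314e+02],
       [ 0.00000000e+00,  0.00000000e+00,  0.00000000e+00,
         1.00000000e+00]])}
```

View pics/w1.png

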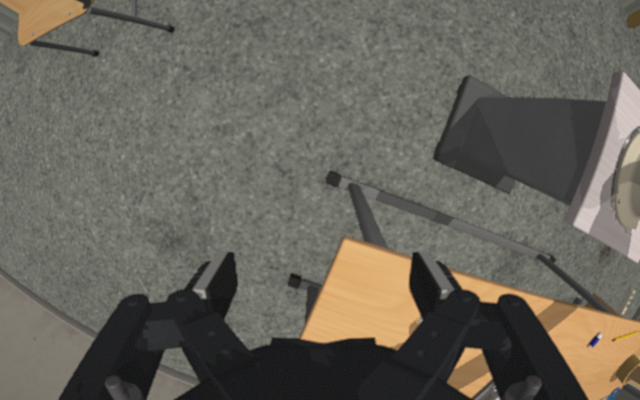

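All keys are required in each row.

Request:
servo_tool(
  rows=[
    {"x":0,"y":0,"z":0,"turn":6,"fingers":8.5},
    {"x":0,"y":0,"z":0,"turn":6,"fingers":8.5},
    {"x":0,"y":0,"z":0,"turn":6,"fingers":8.5},
    {"x":0,"y":0,"z":0,"turn":6,"fingers":8.5},
    {"x":0,"y":0,"z":0,"turn":6,"fingers":8.5},
    {"x":-1.2,"y":3.4,"z":0,"turn":0,"fingers":8.5},
    {"x":-1.2,"y":3.4,"z":0,"turn":0,"fingers":8.5},
    {"x":-1.2,"y":3.4,"z":0,"turn":0,"fingers":8.5},
    {"x":-1.2,"y":3.4,"z":0,"turn":0,"fingers":8.5},
    {"x":-1.2,"y":3.4,"z":0,"turn":0,"fingers":8.5},
  ],
)

```text
clock: 1.03
position: [300.9, -430.0, 231.1]
ee_rot: [0.09, 0.996, 0.0, -0.0]
contact_force: [0.2, -0.4, 1.2]
gripper_width: 85.2
```

Request:
servo_tool(
  rows=[
    {"x":-1.2,"y":3.4,"z":0,"turn":0,"fingers":8.5},
    {"x":-1.2,"y":3.4,"z":0,"turn":0,"fingers":8.5},
    {"x":-1.2,"y":3.4,"z":0,"turn":0,"fingers":8.5},
    {"x":-1.2,"y":3.4,"z":0,"turn":0,"fingers":8.5},
    {"x":-1.2,"y":3.4,"z":0,"turn":0,"fingers":8.5},
    {"x":-1.2,"y":3.4,"z":0,"turn":0,"fingers":8.5},
    {"x":-1.2,"y":3.4,"z":0,"turn":0,"fingers":8.5},
    {"x":-1.2,"y":3.4,"z":0,"turn":0,"fingers":8.5},
    {"x":0,"y":0,"z":0,"turn":0,"fingers":6},
    {"x":0,"y":0,"z":0,"turn":0,"fingers":6},
  ],
)

```text
clock: 1.87
position: [444.0, -179.4, 231.2]
ee_rot: [0.087, 0.996, 0.0, -0.0]
contact_force: [-1.1, -0.3, -0.4]
gripper_width: 63.1
```

Run:
```python
from h import *
from scipy.spatial.transform import Rotation as R
s=arm.read_state(); print(s['clock'],s['position'],s['gripper_width'],s['contact_force'])
print(R.from_quat(s['ee_rot']).as_matrix().round(3))
m=arm.camera_model('wrist'); print(m['pose'])
im,d=save('wrist','w2'); np.save('pics/w2pose.npy',m['pose'])
```

```text
1.8667 [ 444.04756008 -179.43621981  231.21623725] 63.08441785188046 [-1.1249779  -0.32746393 -0.43820103]
[[-0.985  0.174 -0.   ]
 [ 0.174  0.985  0.   ]
 [ 0.     0.    -1.   ]]
[[ 1.74707531e-01  9.42041089e-01  2.86419039e-01  3.71072352e+02]
 [ 9.84619907e-01 -1.67435345e-01 -4.98903200e-02 -1.66292882e+02]
 [ 9.57939281e-04  2.90730102e-01 -9.56804625e-01  3.73571530e+02]
 [ 0.00000000e+00  0.00000000e+00  0.00000000e+00  1.00000000e+00]]
```

View pics/w2.png

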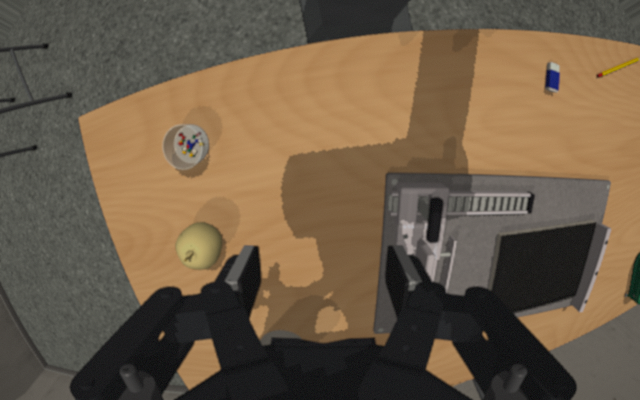

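```bash
cat >> h.py <<'E'
def wplane(m,T,u,v,z):
    a,b=u-m['cx'],v-m['cy']; r=np.hypot(a,b); th=r/m['fx']
    c=np.array([a/r*np.sin(th),b/r*np.sin(th),np.cos(th)]); w=T[:3,:3]@c
    return T[:3,3]+w*(z-T[2,3])/w[2]
E
python3 - <<'E'
from h import *
m=arm.camera_model('wrist'); T=np.load('pics/w2pose.npy')
im=cv2.imread('pics/w2.png')
c=im[165:340,370:615]; cv2.imwrite('pics/w2c.png',cv2.resize(c,None,fx=3.2,fy=3.2,interpolation=cv2.INTER_CUBIC))
for sub,(x0,y0,x1,y1) in {'bar':(420,185,455,255)}.items():
    k=(im[y0:y1,x0:x1].max(2)<60).astype(np.uint8)
    n,l,st,ce=cv2.connectedComponentsWithStats(k)
    for i in range(1,n):
        if st[i,4]>40: print(st[i],ce[i]+[x0,y0], wplane(m,T,*(ce[i]+[x0,y0]),85))
for nm,u,v,z in (('c1',388,173,12),('c2',609,181,12),('c3',375,331,12)): print(nm,wplane(m,T,u,v,z))
E
```

```text
[  7  12  16  45 565] [433.88141593 218.35575221] [498.21337416 -71.28674526  85.        ]
c1 [ 460.53065523 -101.74189658   12.        ]
c2 [532.99508644 302.38271533  12.        ]
c3 [ 700.26488647 -143.53372274   12.        ]
```

View pics/w2c.png

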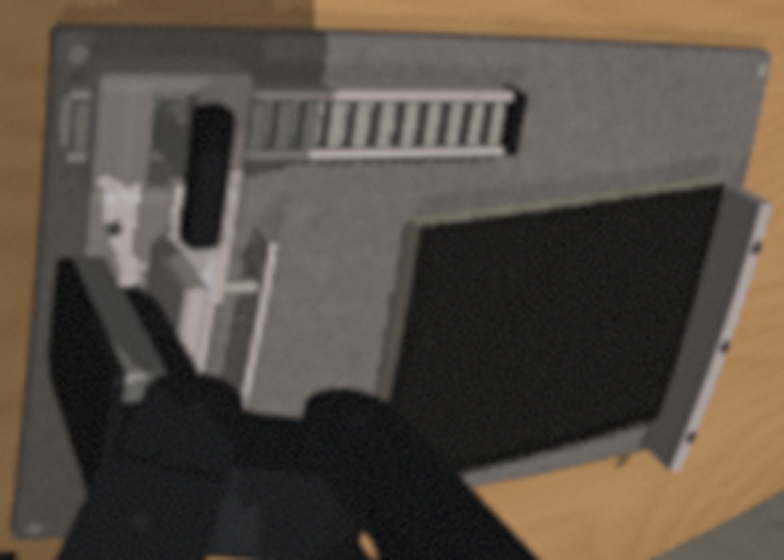

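Request:
servo_tool(
  rows=[
    {"x":-0.9,"y":2.9,"z":0,"turn":0,"fingers":6},
    {"x":-0.9,"y":2.9,"z":0,"turn":0,"fingers":6},
    {"x":-0.9,"y":2.9,"z":0,"turn":0,"fingers":6},
    {"x":-0.9,"y":2.8,"z":0,"turn":0,"fingers":6},
    {"x":0,"y":0,"z":2.5,"turn":0,"fingers":6},
    {"x":0,"y":0,"z":2.5,"turn":0,"fingers":6},
    {"x":0,"y":0,"z":2.5,"turn":0,"fingers":6},
    {"x":0,"y":0,"z":1.5,"turn":0,"fingers":6},
    {"x":0,"y":0,"z":0,"turn":0,"fingers":6},
  ],
)

```text
clock: 2.67
position: [496.2, -75.7, 137.8]
ee_rot: [0.091, 0.996, -0.001, -0.004]
contact_force: [-0.5, 1.1, 0.0]
gripper_width: 60.0
```

Run:
```python
from h import *
s=arm.read_state(); print(s['clock'],s['position'],s['gripper_width'],s['contact_force'])
m=arm.camera_model('wrist')
im,d=save('wrist','w3'); T=m['pose'];np.save('pics/w3pose.npy',T)
k=(im.max(2)<60).astype(np.uint8)
n,l,st,ce=cv2.connectedComponentsWithStats(k)
for i in range(1,n):
    if st[i,4]>150: print(st[i],ce[i], wplane(m,T,*ce[i],87))
```

```text
2.6667 [496.24260845 -75.66426271 137.80659413] 60.04290548176273 [-0.48407294  1.09100601  0.0442864 ]
[500 184  12  30 212] [505.45754717 199.33018868] [505.28329728  60.2845202   87.        ]
[ 323  190   21   70 1304] [333.02760736 223.71702454] [498.82471579 -68.94231389  87.        ]
[   72   226   529   174 48889] [365.52989425 333.55235329] [599.11452003 -59.0417821   87.        ]
[  0 314  34  55 157] [ 16.03821656 342.73248408] [ 620.81962909 -574.66163871   87.        ]
```

View pics/w3.png

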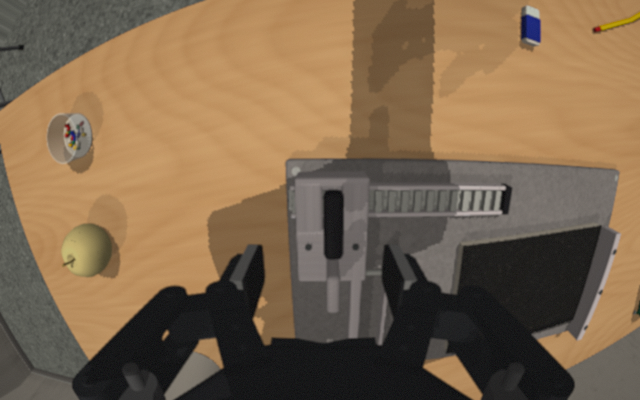

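Request:
servo_tool(
  rows=[
    {"x":-0.3,"y":0.6,"z":0,"turn":0,"fingers":6},
    {"x":0,"y":0,"z":2,"turn":0,"fingers":6},
    {"x":0,"y":0,"z":2,"turn":0,"fingers":6},
    {"x":0,"y":0,"z":2,"turn":0,"fingers":6},
    {"x":0,"y":0,"z":1.6,"turn":0,"fingers":6},
    {"x":0,"y":0,"z":0,"turn":0,"fingers":4},
    {"x":0,"y":0,"z":0,"turn":0,"fingers":3},
  ],
)

```text
clock: 3.3
position: [504.3, -68.9, 66.2]
ee_rot: [0.089, 0.996, -0.0, 0.001]
contact_force: [0.1, -1.3, -0.6]
gripper_width: 36.6
```

Run:
```python
from h import *
s=arm.read_state(); print(s['clock'],s['position'],s['gripper_width'],s['contact_force'])
im,d=save('wrist','w4'); im,d=save('side','s4')
```

```text
3.3 [504.2543044  -68.93457373  66.18733318] 36.604060362411175 [ 0.14169616 -1.27556915 -0.55078959]
```

View pics/w4.png

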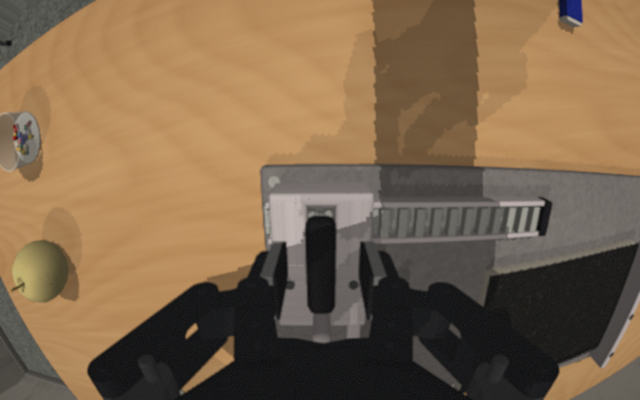

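Request:
servo_tool(
  rows=[
    {"x":0,"y":0,"z":0.3,"turn":0,"fingers":3},
    {"x":0,"y":0,"z":0,"turn":0,"fingers":2.2},
    {"x":0,"y":0,"z":0,"turn":0,"fingers":1.2},
    {"x":0,"y":0,"z":0,"turn":0,"fingers":1.0},
    {"x":0,"y":0,"z":0,"turn":0,"fingers":0.8},
    {"x":0,"y":0,"z":0,"turn":0,"fingers":0.5},
    {"x":0,"y":0,"z":0,"turn":0,"fingers":0.5},
  ],
)

```text
clock: 3.98
position: [503.5, -69.7, 63.3]
ee_rot: [0.089, 0.996, -0.001, 0.0]
contact_force: [0.3, -6.6, 4.9]
gripper_width: 12.7
```

Request:
servo_tool(
  rows=[
    {"x":0,"y":0,"z":-0.2,"turn":0,"fingers":0},
    {"x":0,"y":0,"z":-0.3,"turn":0,"fingers":0},
    {"x":0,"y":0,"z":-0.3,"turn":0,"fingers":0},
    {"x":0,"y":0,"z":-0.3,"turn":0,"fingers":0},
    {"x":0,"y":0,"z":-0.1,"turn":0,"fingers":0},
    {"x":0,"y":0,"z":0,"turn":0,"fingers":0},
    {"x":0,"y":0,"z":0,"turn":0,"fingers":0},
  ],
)

```text
clock: 4.57
position: [503.3, -69.6, 73.5]
ee_rot: [0.089, 0.996, -0.0, 0.0]
contact_force: [4.4, -6.1, -6.7]
gripper_width: 12.9
```

Run:
```python
from h import *
s=arm.read_state(); print(s['clock'],s['position'],s['gripper_width'],s['contact_force'])
im,d=save('wrist','w5');
```

```text
4.5667 [503.3434886  -69.5841729   73.51221394] 12.872511451344339 [ 4.3607912  -6.12798795 -6.71205711]
```

View pics/w5.png

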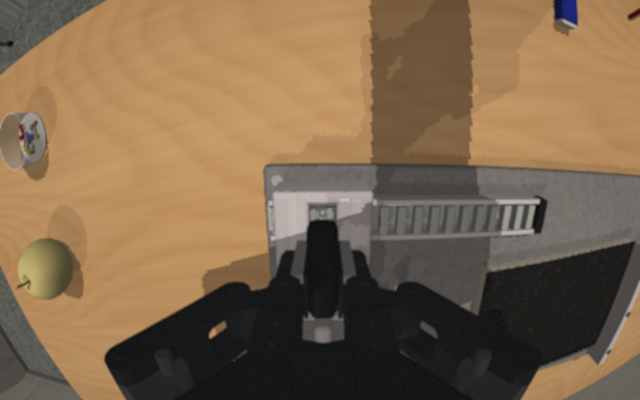

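Request:
servo_tool(
  rows=[
    {"x":0,"y":0,"z":-0.2,"turn":0,"fingers":0},
    {"x":0,"y":0.2,"z":0,"turn":0,"fingers":0},
    {"x":0,"y":0.4,"z":0,"turn":0,"fingers":0},
    {"x":0,"y":0.6,"z":0,"turn":0,"fingers":0},
    {"x":0,"y":0.8,"z":0,"turn":0,"fingers":0},
    {"x":0,"y":0.8,"z":0,"turn":0,"fingers":0},
    {"x":0,"y":0.8,"z":0,"turn":0,"fingers":0},
    {"x":0,"y":0.8,"z":0,"turn":0,"fingers":0},
    {"x":0,"y":0.6,"z":0,"turn":0,"fingers":0},
    {"x":0,"y":0.4,"z":0,"turn":0,"fingers":0},
  ],
)

```text
clock: 5.45
position: [512.7, -16.2, 75.2]
ee_rot: [0.089, 0.996, -0.001, -0.0]
contact_force: [2.9, -6.8, -8.4]
gripper_width: 12.8
```

Request:
servo_tool(
  rows=[
    {"x":0,"y":0.2,"z":0,"turn":0,"fingers":0},
    {"x":0,"y":0,"z":0,"turn":0,"fingers":0},
    {"x":0,"y":0,"z":0,"turn":0,"fingers":0},
  ],
)

```text
clock: 5.7
position: [513.1, -14.2, 75.2]
ee_rot: [0.089, 0.996, -0.0, -0.0]
contact_force: [3.5, -3.4, -8.5]
gripper_width: 12.7
```

Run:
```python
from h import *
s=arm.read_state(); print(s['clock'],s['position'],s['gripper_width'],s['contact_force'])
im,d=save('wrist','w6'); im,d=save('scene','s6')
cv2.imwrite('pics/s6c.png',cv2.resize(im[140:270,215:385,::-1],None,fx=4.6,fy=4.6,interpolation=cv2.INTER_CUBIC))
```

```text
5.7 [513.08630045 -14.1789983   75.17836056] 12.72757544455102 [ 3.47571514 -3.37681279 -8.54297047]
```

View pics/w6.png

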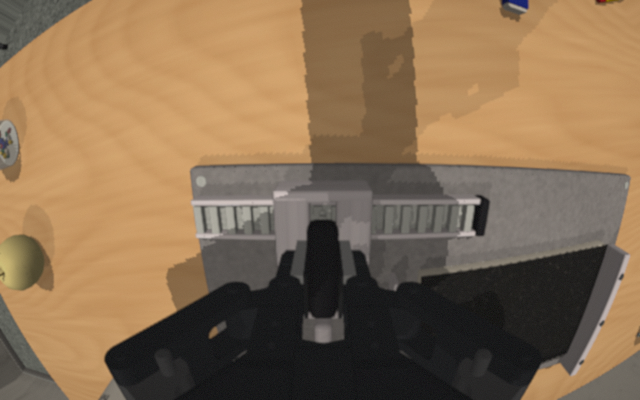

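View pics/s6c.png

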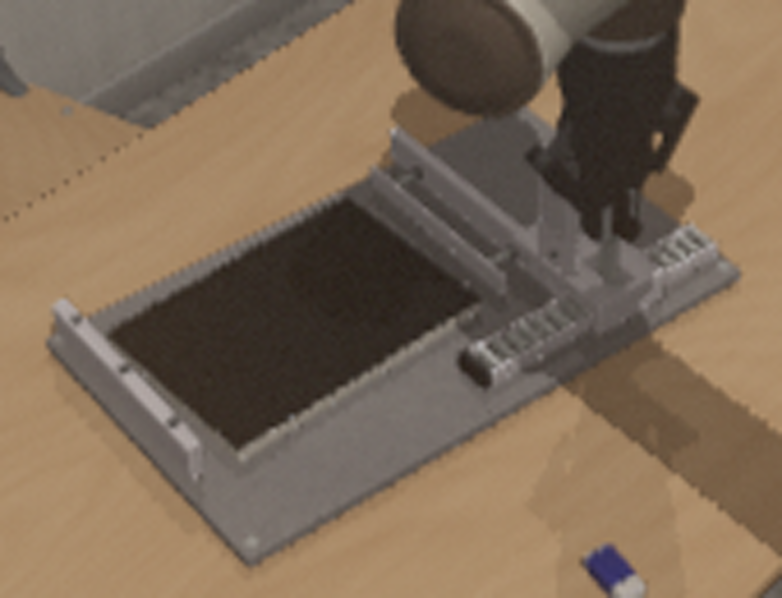

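Request:
servo_tool(
  rows=[
    {"x":0,"y":0.2,"z":0,"turn":0,"fingers":0},
    {"x":0,"y":0.3,"z":0,"turn":0,"fingers":0},
    {"x":0,"y":0.3,"z":0,"turn":0,"fingers":0},
    {"x":0,"y":0.3,"z":0,"turn":0,"fingers":0},
    {"x":0,"y":0.3,"z":0,"turn":0,"fingers":0},
    {"x":0,"y":0.3,"z":0,"turn":0,"fingers":0},
    {"x":0,"y":0.3,"z":0,"turn":0,"fingers":0},
    {"x":0,"y":0.3,"z":0,"turn":0,"fingers":0},
    {"x":0,"y":0.3,"z":0,"turn":0,"fingers":0},
    {"x":0,"y":0.2,"z":0,"turn":0,"fingers":0},
  ],
)

```text
clock: 6.63
position: [517.7, 12.5, 75.1]
ee_rot: [0.089, 0.996, -0.001, -0.001]
contact_force: [3.9, -8.8, -8.5]
gripper_width: 12.9
```

Run:
```python
from h import *
s=arm.read_state(); print(s['clock'],s['position'],s['gripper_width'],s['contact_force'])
im,d=save('wrist','w7'); im,d=save('scene','s7')
cv2.imwrite('pics/s7c.png',cv2.resize(im[140:270,215:385,::-1],None,fx=4.6,fy=4.6,interpolation=cv2.INTER_CUBIC))
```

```text
6.6333 [517.72405057  12.53315882  75.09375618] 12.948324920970862 [ 3.86327326 -8.76269703 -8.51837321]
```

View pics/w7.png

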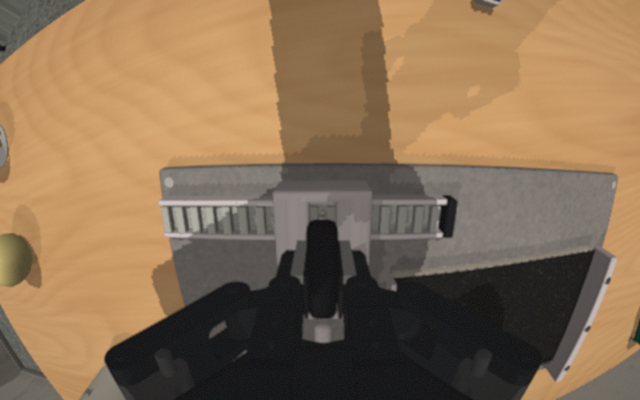

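View pics/s7c.png

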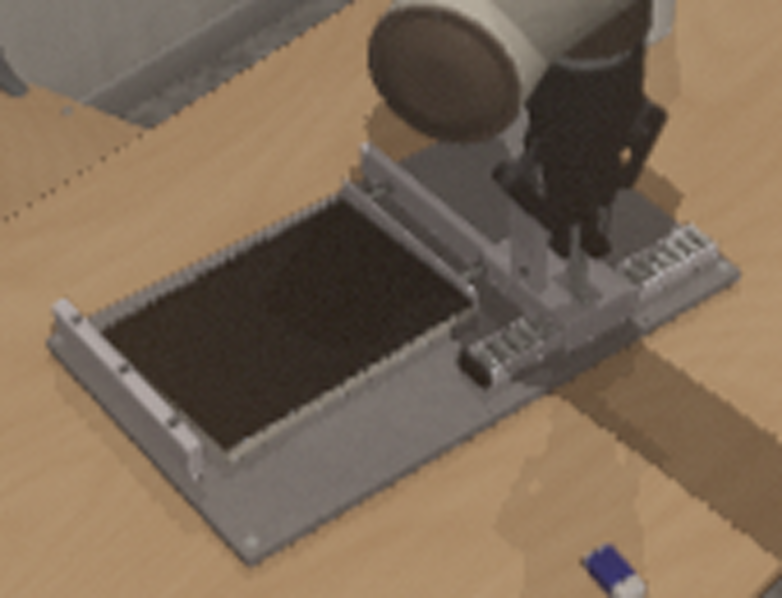

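Request:
servo_tool(
  rows=[
    {"x":0,"y":0.15,"z":0,"turn":0,"fingers":0},
    {"x":0,"y":0.15,"z":0,"turn":0,"fingers":0},
    {"x":0,"y":0.15,"z":0,"turn":0,"fingers":0},
    {"x":0,"y":0.15,"z":0,"turn":0,"fingers":0},
    {"x":0,"y":0.15,"z":0,"turn":0,"fingers":0},
    {"x":0,"y":0.15,"z":0,"turn":0,"fingers":0},
    {"x":0,"y":0.15,"z":0,"turn":0,"fingers":0},
    {"x":0,"y":0.15,"z":0,"turn":0,"fingers":0},
    {"x":0,"y":0,"z":0,"turn":0,"fingers":0},
  ],
)

```text
clock: 7.48
position: [519.8, 24.3, 75.0]
ee_rot: [0.089, 0.996, -0.001, -0.001]
contact_force: [3.5, -6.6, -8.0]
gripper_width: 12.5
```

Request:
servo_tool(
  rows=[
    {"x":0,"y":0.15,"z":0,"turn":0,"fingers":0},
    {"x":0,"y":0.15,"z":0,"turn":0,"fingers":0},
    {"x":0,"y":0.1,"z":0,"turn":0,"fingers":0},
    {"x":0,"y":0,"z":0,"turn":0,"fingers":0},
  ],
)

```text
clock: 7.82
position: [520.4, 28.1, 75.0]
ee_rot: [0.089, 0.996, -0.001, -0.001]
contact_force: [4.0, -6.9, -8.3]
gripper_width: 12.8
```

Run:
```python
from h import *
s=arm.read_state(); p=s['position'];print(s['clock'],p,s['gripper_width'],s['contact_force'], (p[0]-503.3)*.174+(p[1]+69.6)*.985)
m=arm.camera_model('wrist'); np.save('pics/w8pose.npy',m['pose'])
im,d=save('wrist','w8'); cv2.imwrite('pics/w8c.png',cv2.resize(im[150:260,140:640,::-1],None,fx=1.6,fy=1.6,interpolation=cv2.INTER_CUBIC))
im,d=save('scene','s8')
cv2.imwrite('pics/s8c.png',cv2.resize(im[140:270,215:385,::-1],None,fx=4.6,fy=4.6,interpolation=cv2.INTER_CUBIC))
```

```text
7.8167 [520.42400481  28.13763919  75.01168875] 12.829157417512006 [ 4.02361969 -6.94060133 -8.28040266] 99.25115144319659
```

View pics/w8.png

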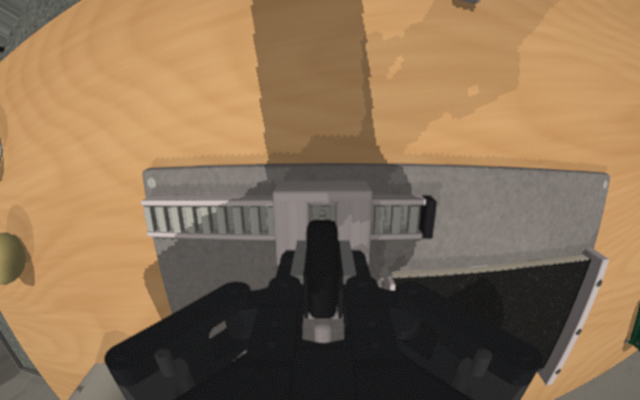

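View pics/s8c.png

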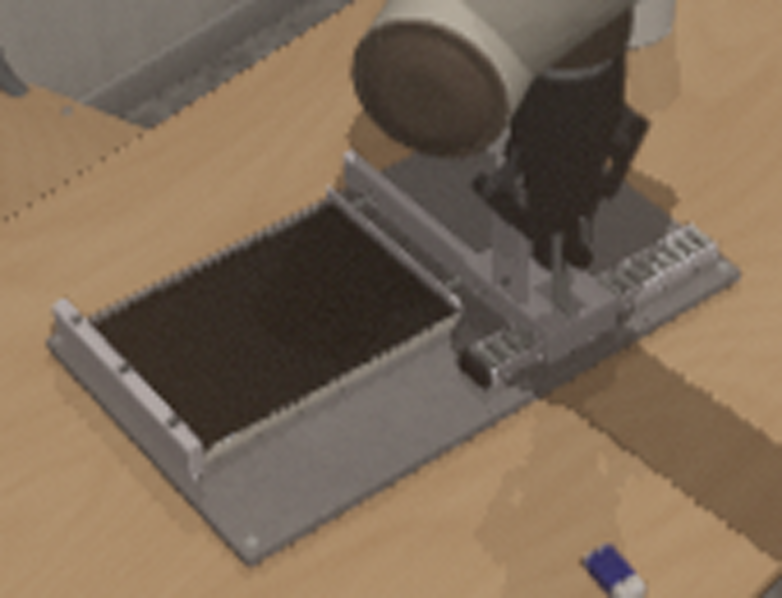

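Request:
servo_tool(
  rows=[
    {"x":0,"y":0.1,"z":0,"turn":0,"fingers":0},
    {"x":0,"y":0.1,"z":0,"turn":0,"fingers":0},
    {"x":0,"y":0.1,"z":0,"turn":0,"fingers":0},
    {"x":0,"y":0.1,"z":0,"turn":0,"fingers":0},
    {"x":0,"y":0.1,"z":0,"turn":0,"fingers":0},
    {"x":0,"y":0.1,"z":0,"turn":0,"fingers":0},
    {"x":0,"y":0.1,"z":0,"turn":0,"fingers":0},
    {"x":0,"y":0,"z":0,"turn":0,"fingers":0},
    {"x":0,"y":0,"z":0,"turn":0,"fingers":0},
  ],
)

```text
clock: 8.67
position: [521.5, 34.5, 75.0]
ee_rot: [0.089, 0.996, -0.001, -0.001]
contact_force: [4.1, -9.1, -7.3]
gripper_width: 12.8
```

Run:
```python
from h import *
s=arm.read_state(); p=s['position'];print(s['clock'],p,s['gripper_width'],s['contact_force'], (p[0]-503.3)*.174+(p[1]+69.6)*.985)
m=arm.camera_model('wrist'); T=m['pose']
im,d=save('wrist','w9')
g=cv2.cvtColor(im,cv2.COLOR_RGB2GRAY)
row=g[210:230].mean(0)
print('row',row[140:280].astype(int).tolist()); print(row[360:440].astype(int).tolist())
ey=np.array([.176,.984,0])
for u in range(140,440,20): print(u, (wplane(m,T,u,220,26)-p)@ey, end='; ')
cv2.imwrite('pics/w9c.png',cv2.resize(im[180:260,130:450,::-1],None,fx=2.5,fy=2.5,interpolation=cv2.INTER_CUBIC))
im,d=save('scene','s9')
cv2.imwrite('pics/s9c.png',cv2.resize(im[140:270,215:385,::-1],None,fx=4.6,fy=4.6,interpolation=cv2.INTER_CUBIC))
```

```text
8.6667 [521.5361167   34.48770627  74.97450852] 12.816123214355498 [ 4.13546695 -9.1376916  -7.29882571] 105.69947498548846
row [169, 170, 167, 156, 135, 109, 85, 74, 82, 104, 130, 151, 163, 169, 171, 168, 155, 133, 106, 84, 77, 87, 110, 135, 153, 162, 168, 172, 172, 166, 149, 123, 96, 78, 80, 100, 127, 146, 156, 162, 165, 165, 163, 160, 147, 121, 90, 73, 77, 97, 121, 135, 138, 138, 136, 136, 135, 133, 130, 120, 100, 80, 72, 79, 95, 108, 110, 107, 107, 112, 118, 120, 120, 119, 116, 106, 89, 74, 71, 78, 89, 97, 100, 102, 106, 113, 119, 120, 120, 119, 116, 109, 94, 76, 71, 80, 92, 98, 99, 100, 104, 111, 117, 120, 120, 119, 118, 115, 107, 89, 74, 75, 88, 97, 101, 101, 101, 104, 111, 116, 119, 119, 118, 117, 116, 110, 94, 80, 80, 91, 98, 99, 100, 105, 116, 126, 131, 132, 132, 133]
[120, 120, 121, 122, 121, 120, 119, 118, 115, 111, 102, 95, 96, 97, 96, 97, 98, 98, 98, 97, 93, 84, 81, 95, 110, 116, 116, 115, 115, 114, 111, 104, 100, 100, 102, 106, 108, 102, 88, 82, 92, 106, 114, 115, 115, 115, 114, 110, 99, 84, 67, 47, 28, 19, 19, 20, 22, 24, 24, 27, 29, 30, 33, 32, 36, 54, 85, 109, 119, 123, 124, 125, 126, 126, 127, 127, 128, 128, 128, 128]
140 -137.41742887083518; 160 -118.86311802240316; 180 -101.6888421307553; 200 -85.61458945706165; 220 -70.412802728414; 240 -55.89414272418049; 260 -41.897107306407314; 280 -28.280217598927702; 300 -14.915915250793043; 320 -1.6855781826579126; 340 11.524777918149237; 360 24.82845250581623; 380 38.34196268353485; 400 52.18918405186133; 420 66.50604940120273;
```

View pics/w9c.png

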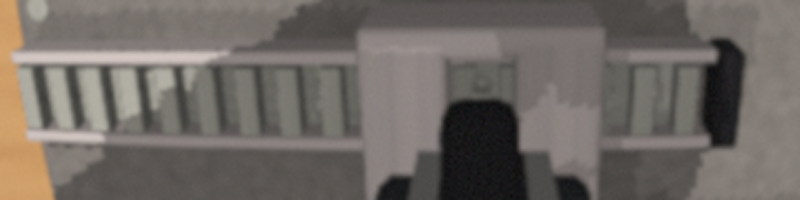

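View pics/s9c.png

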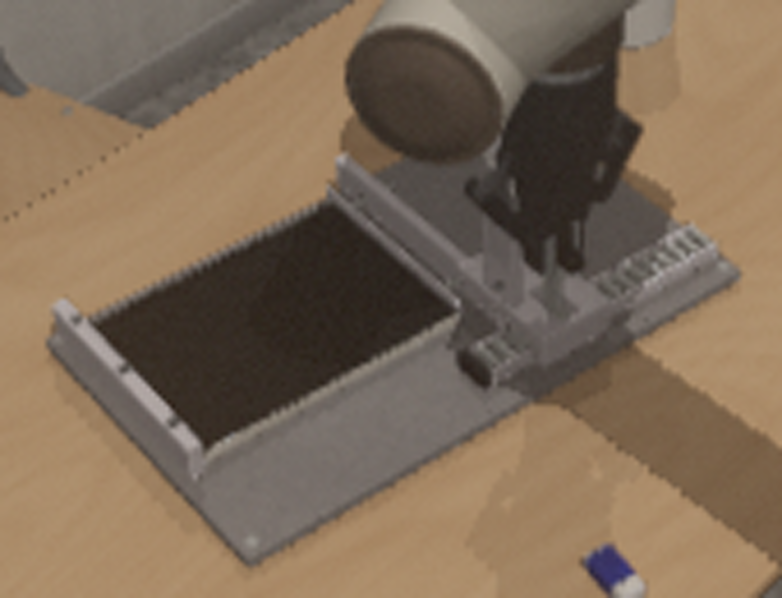

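Request:
servo_tool(
  rows=[
    {"x":0,"y":0.1,"z":0,"turn":0,"fingers":0},
    {"x":0,"y":0.1,"z":0,"turn":0,"fingers":0},
    {"x":0,"y":0,"z":0,"turn":0,"fingers":0},
    {"x":0,"y":0,"z":0.1,"turn":0,"fingers":0},
    {"x":0,"y":0,"z":0.1,"turn":0,"fingers":0},
    {"x":0,"y":0,"z":0.1,"turn":0,"fingers":0},
    {"x":0,"y":0,"z":0,"turn":0,"fingers":0},
  ],
)

```text
clock: 9.35
position: [521.8, 36.3, 71.9]
ee_rot: [0.089, 0.996, -0.001, -0.001]
contact_force: [4.0, -9.9, -8.3]
gripper_width: 12.8
```

Request:
servo_tool(
  rows=[
    {"x":0,"y":0,"z":0.1,"turn":0,"fingers":0},
    {"x":0,"y":0,"z":0.1,"turn":0,"fingers":0},
    {"x":0,"y":0,"z":0.1,"turn":0,"fingers":0},
    {"x":0,"y":0,"z":0,"turn":0,"fingers":0},
    {"x":0,"y":0,"z":0,"turn":0,"fingers":0},
  ],
)

```text
clock: 9.77
position: [521.9, 36.3, 69.1]
ee_rot: [0.089, 0.996, -0.001, -0.001]
contact_force: [4.7, -10.5, -7.9]
gripper_width: 12.6
```

Request:
servo_tool(
  rows=[
    {"x":0,"y":0,"z":0.1,"turn":0,"fingers":0},
    {"x":0,"y":0,"z":0.1,"turn":0,"fingers":0},
    {"x":0,"y":0,"z":0.1,"turn":0,"fingers":0},
    {"x":0,"y":0,"z":0.1,"turn":0,"fingers":0},
    {"x":0,"y":0,"z":0,"turn":0,"fingers":0},
  ],
)

```text
clock: 10.18
position: [521.9, 36.2, 65.1]
ee_rot: [0.089, 0.996, -0.001, -0.001]
contact_force: [4.5, -9.3, -7.3]
gripper_width: 12.8
```

Still pulling downwards at 1.8 mm above down, so the pawl is in the notch. Opening.

Request:
servo_tool(
  rows=[
    {"x":0,"y":0,"z":0,"turn":0,"fingers":1.6},
    {"x":0,"y":0,"z":0,"turn":0,"fingers":2.2},
    {"x":0,"y":0,"z":0,"turn":0,"fingers":3.2},
    {"x":0,"y":0,"z":0,"turn":0,"fingers":4},
    {"x":0,"y":0,"z":0,"turn":0,"fingers":4},
    {"x":0,"y":0,"z":0,"turn":0,"fingers":4},
  ],
)

```text
clock: 10.68
position: [522.9, 38.9, 66.6]
ee_rot: [0.089, 0.996, 0.0, 0.0]
contact_force: [0.1, 0.3, -0.7]
gripper_width: 39.9
```

Request:
servo_tool(
  rows=[
    {"x":0,"y":0,"z":-1,"turn":0,"fingers":4},
    {"x":0,"y":0,"z":-2,"turn":0,"fingers":4},
    {"x":0,"y":0,"z":-3,"turn":0,"fingers":4},
    {"x":0,"y":0,"z":-3,"turn":0,"fingers":4},
    {"x":0,"y":-1,"z":-3,"turn":0,"fingers":4},
    {"x":0,"y":-4,"z":0,"turn":0,"fingers":6},
    {"x":0,"y":-4,"z":0,"turn":0,"fingers":6},
    {"x":0,"y":-4,"z":0,"turn":0,"fingers":6},
    {"x":0,"y":0,"z":0,"turn":0,"fingers":6},
    {"x":0,"y":0,"z":0,"turn":0,"fingers":6},
  ],
)

```text
clock: 11.52
position: [499.1, -91.2, 187.3]
ee_rot: [0.091, 0.996, 0.0, 0.001]
contact_force: [-0.4, 0.0, -1.3]
gripper_width: 60.3
```

Run:
```python
from h import *
s=arm.read_state(); p=s['position'];print(s['clock'],p,s['gripper_width'],s['contact_force'])
m=arm.camera_model('wrist'); np.save('pics/w10pose.npy',m['pose'])
im,d=save('wrist','w10')
cv2.imwrite('pics/w10c.png',cv2.resize(im[130:390,360:640,::-1],None,fx=2.3,fy=2.3,interpolation=cv2.INTER_CUBIC))
im,d=save('scene','s10'); m=arm.camera_model('scene')
k=((im.max(2)<60)&(d>0)).astype(np.uint8)
n,l,st,ce=cv2.connectedComponentsWithStats(k)
for i in range(1,n):
    if 20<st[i,4]<4000:
        vs,us=np.where(l==i); P=np.array([back(m,u,v,d[v,u]) for u,v in zip(us,vs)]); print(st[i],np.median(P,0).round(1),P[:,2].max().round(1))
cv2.imwrite('pics/s10c.png',cv2.resize(im[140:270,215:385,::-1],None,fx=4.6,fy=4.6,interpolation=cv2.INTER_CUBIC))
```

```text
11.5167 [499.10684827 -91.18620293 187.25946539] 60.3141206206938 [-0.41635585  0.01766878 -1.26602496]
[471  30  54  51 901] [112.  182.8 692.3] 737.9
[432  60  15  14  41] [242.3  75.1 602. ] 618.9
[481  78  38  11 151] [ 99.  166.5 656.4] 667.6
[316  89  24  22 138] [475.6 129.1 464.3] 492.6
[594  93  39  64 183] [   21.1 -1281.3  -123.7] 64.1
[ 350   95   41   60 1083] [491.2 -62.3 295.2] 395.8
[555 127  30  58 124] [  170.7 -1615.9  -494.7] -329.4
[580 159  11  25  26] [   43.7 -1322.8  -398.2] -330.8
[617 168  19  28  72] [ -135.1 -1761.5  -684.1] -534.2
[ 236  185   77   52 1978] [660.8 161.4  26.8] 36.2
[568 185  12  26  28] [   32.7 -1298.6  -548.3] -469.0
[329 192  13  10  56] [515.5  40.3  86.9] 92.9
[315 217   6   7  22] [529.4 104.   25.9] 30.9
[559 219   7  11  37] [   17.1 -1272.4  -726.1] -684.4
[629 225  11  19  60] [ -288.9 -1410.7  -713.3] -637.7
[425 273   9  15  73] [ 357.5 -487.  -707.7] -694.5
[478 273  10  12  27] [ 15.4 151.3 221.2] 226.3
[131 274  29  29 100] [707.7 582.9  22.9] 35.5
[415 277   5  14  30] [ 374.5 -389.2 -660.9] -609.4
[467 293  33  32 200] [  7.3 167.1 141.4] 186.8
[422 333   6  19  25] [ 105.5  117.1 -187.3] -138.1
[362 337  17  20 125] [ 367.5  -30.2 -711.4] -702.4
[390 362  30  38 386] [ 151.1   59.4 -647.9] -299.5
[153 394  14   6  51] [ 837.7  667.8 -705.5] -697.7
```

View pics/w10c.png

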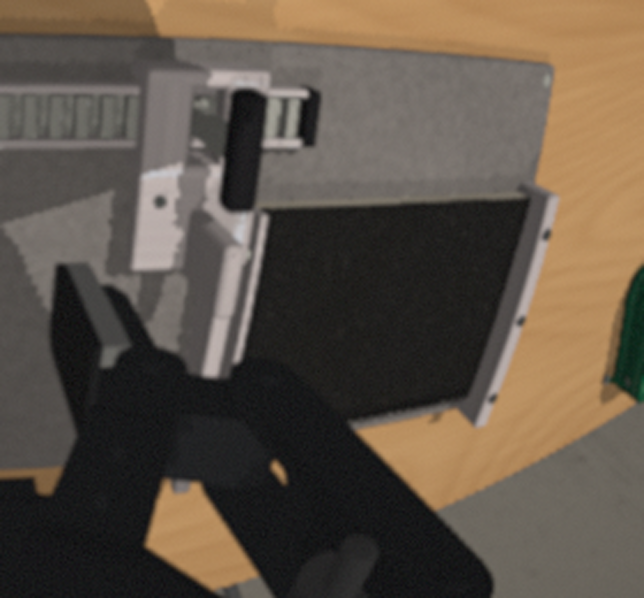

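View pics/s10c.png

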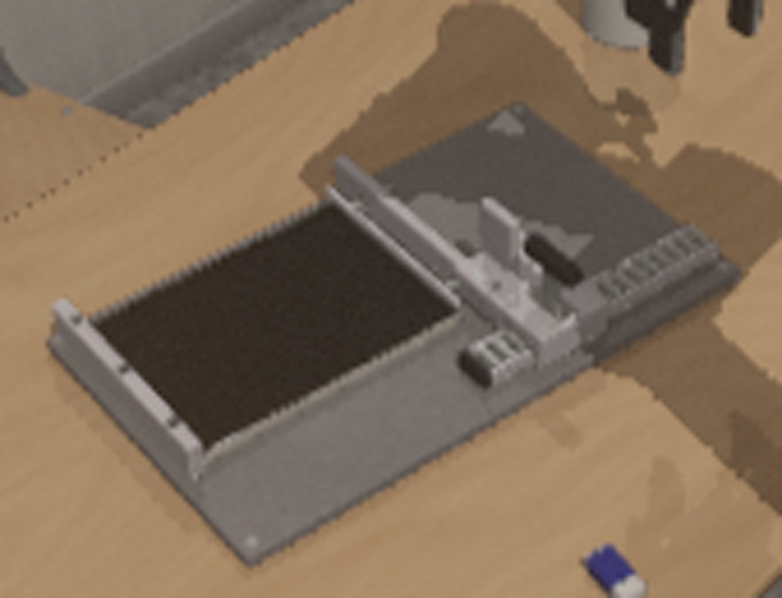

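```bash
python3 - <<'E'
from h import *
m=arm.camera_model('scene')
for f in ('scene0','s10'):
    im=cv2.imread(f'pics/{f}.png'); d=np.load(f'pics/{f}.npy')
    k=((im.max(2)<60)&(d>0)).astype(np.uint8); n,l,st,ce=cv2.connectedComponentsWithStats(k)
    for i in range(1,n):
        vs,us=np.where(l==i); 
        if not 25<len(us)<3000: continue
        P=np.array([back(m,u,v,d[v,u]) for u,v in zip(us,vs)]); q=np.median(P,0)
        if 70<q[2]<110 and q[0]>400: print(f,len(us),q.round(1),np.percentile(P[:,2],[25,75]),(q-[625,80,0])@[.176,.984,0])
        if 20<q[2]<40 and len(us)>1000:
            c=cv2.minAreaRect(P[:,:2].astype(np.float32)); print(f,'nb',c,(q-[625,80,0])@[.176,.984,0])
E
python3 - <<'E'
import cv2
a=cv2.imread('pics/scene0.png')[160:215,320:385];b=cv2.imread('pics/s10.png')[175:230,295:360]
cv2.imwrite('pics/cmp.png',cv2.resize(cv2.hconcat([a,b]),None,fx=6,fy=6,interpolation=cv2.INTER_CUBIC))
E
```

```text
scene0 44 [499.9 -65.2  85.9] [83.84403879 88.94561401] -164.91477798317845
scene0 nb ((655.47216796875, 147.19064331054688), (211.9237823486328, 148.404541015625), 83.11357116699219) 75.75001871539648
s10 nb ((664.6248168945312, 157.2236785888672), (202.00006103515625, 146.57061767578125), 79.46720123291016) 86.36067219131598
s10 56 [515.5  40.3  86.9] [82.72128411 88.65617476] -58.32758913300918
```

View pics/cmp.png

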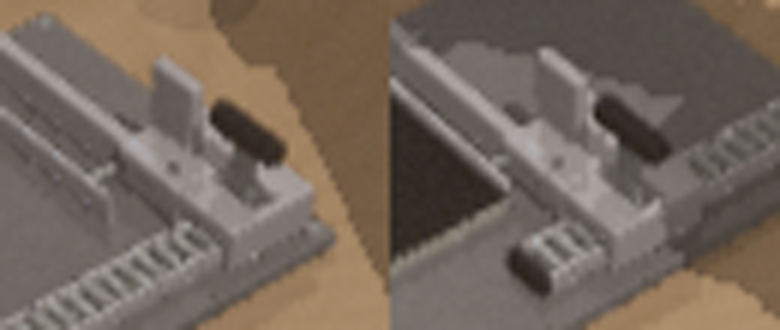

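Run:
```python
from bench import arm
print(arm.job_done())
```

```text
the job is handed in; nothing more can be done
None
```

I did the task and handed the job in at about 11.6 s. I held the release bar up about 12 mm and slid the guide about 107 mm, then lowered and released the bar into a notch. The fin was not needed.

What my last checks showed:
- **Notebook:** it is home and square. Its centre measures about 86 mm along the cradle's y, and its axis is at 79.5° against about 79.8° for the cradle. It had stopped moving between the last two pictures taken while pushing.
- **Plate:** it is pushed in by roughly 9–12 mm. I worked that out from the travel and from the push force rising about 2–3 N after contact, not from a direct measurement. The push force stayed around 10 N, which includes about 6 N of guide friction.
- **Bar:** its top reads about 87 mm, the same as at the start, so it is fully down. While I lowered it, the spring kept pulling past the height of the lands between notches. The depth readings scatter by ±3 mm, so the height alone is a coarse check. The travel of about 9 × 12 mm from the starting notch agrees with it, to within 1 mm.
- **Bystanders:** I kept clear of them and felt no contact. I did not measure their positions afterwards.

Two calls were refused at the start because rows lacked some keys; nothing moved then. No check failed. The bar position from the two cameras differed by up to 6 mm, so I checked it again close up before gripping.

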